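# Open the leaning brush canister and park its bayonet lid

## Task

Open the blue brush canister that leans in its wooden cradle: turn its lid counter-clockwise (seen from outside) until the wooden handle points at the two red marks, then draw it straight out along the canister's axis. Set the lid down, handle up, in the middle of the round cork mat without dropping it, and let go. Leave the notebook, tea jar and inkstone where they are.

Things in the scene. Friction and masses are not known exactly. Their poses are not given: they have to be found in the camera images.
- canister: Blue metal canister, 112 mm across, 200 mm long, fixed in a wooden cradle, its axis leaning 32 degrees from vertical with the mouth roughly towards the robot. Origin: centre of the mouth's rim, 215 mm above the desk. z: out of the mouth along the axis; x: across the mouth, towards its far, upper edge. The two slots of its bayonet collar are at +x and -x.
- slot_mark (a point): Red tab, 22 mm wide, outside the rim at the +x slot (a like one at -x), 57 mm from the axis, 15 mm below the rim; axes as the canister's. The lugs pass the slots when the handle is between 7 degrees short of the marks and 2 degrees past them, where a firm stop ends the counter-clockwise turn; elsewhere they are caught under the 6 mm thick collar.
- lid_center (a point): Loose lid, 0.14 to 0.28 kg: aluminium flange 112 mm across, 8 mm thick; below it a black plug 79 mm across, 20 mm long, that enters the mouth. Point: on the lid's axis, half-way up: flange underside 12 mm below it, plug's foot 32 mm below. z: along the axis to the handle; x: along the handle. At first the flange rests on the rim; it turns with light friction and 4 mm of axial play.
- lid_handle (a point): Middle of the lid's wooden bar handle (80 mm long, 18 wide, 36 high), on the lid's axis: flange top 18 mm below it, handle top 18 mm above; axes as the lid's, y across the bar. Two lugs on the plug, in line with the bar, reach 47 mm from the axis, 16 mm wide, 10 to 16 mm under the flange. At first the bar stands 35 to 70 degrees clockwise (from outside) of the marks; its ends are alike.
- mat_top (a point): Round cork mat lying on the desk, 150 mm across, 8 mm thick, fixed. The point is the centre of its upper face; z up.
- notebook_center (a point): Closed black notebook, 145 x 105 x 20 mm, lying flat on the desk. The point is its centre. To be left alone.
- tea_jar_center (a point): Amber glass jar with black cap, 66 mm across, 130 mm high, upright. The point is on its axis, half-way up. To be left alone.
- inkstone_center (a point): Dark flat inkstone slab, 110 x 150 x 18 mm. The point is its centre. To be left alone.

How it is judged:
By the outcome, as a careful person would: the job done as asked, in the order asked, and still so for the second after the job is handed in, with the robot touching nothing.
It also fails if it takes over 46 s, if anything falls off the work surface, if the arm or the gripper's body presses on something with over 40 N, if the wrist force passes 120 N, or if a joint passes its speed limit or range.

## Robot

A 6-joint arm with a two-finger parallel gripper is mounted at the origin on the work surface. World frame = base frame: x ahead of the robot, y to its left, z up, the work surface at z = 0. Lengths are in m, angles in rad, forces in N, time in s.
With the tool pointing down it reaches from about 0.25 to 0.725 m from the base axis. Payload 4 kg.
Tool frame: the origin (TCP) lies midway between the tips of the shut fingers; the grasp point (between the pads) lies bot.tcp_to_grasp behind it (bot.tcp_to_grasp is the distance from the TCP to the grasp point, in m); z points along the fingers, y is the line along which they close (so a half turn about z gives the same grasp; the last joint's range is limited). The gripper opens to 85 mm and grips with 20 to 120 N. Pads are 22 mm wide; open, the fingers measure 114 mm over their backs; the gripper's body (76 mm by 85 mm) begins 54 mm behind the grasp point. The pads swing forward as they close: fully open they stand 13 mm farther back than shut.
Start: joints at [1.245, 0.241, 0.005, 1.335, 0, 1.571], TCP at [0.16, 0.474, 0.231] pointing down, gripper open.
Joint ranges: [-2.72, 2.72], [-1.05, 1.87], [-1.09, 1.28], [-1.99, 2.15], [-1.42, 1.44], [-3.14, 3.14]. Speed limits (rad/s): [2.79, 2.79, 3.14, 3.14, 3.14, 3.14].

## Interface

Orientations are given as a unit quaternion [x, y, z, w].
In Python, from workcell import readout, camera, bot gives the robot as it stands. The module is installed in compiled form; this text tells all that it offers.
- The arm moves only by the tool jog_arm, never from a script. Its argument "motion" is a list of rows, each an object of numbers: "x", "y", "z": the shift along the tool's x, y, z in mm; "spin": the turn about the tool's z in degrees; "fingers": the closure, from -1 (fully open) to 1 (shut). A call has 1 to 8 rows; each row is the pose to reach, as a shift and turn from the pose commanded when the call began, along the tool's axes at that moment; what a row does not reach only later rows make up. A row lasts 1/8 s, in which the tool goes at most 62.5 mm and 10.7 degrees, less where a joint would pass 70% of its speed; a pose out of reach is approached as far as the arm can. A call with a gripper value outside its range is refused whole. The fingers move at their own pace and stop on an object; the grip force is fixed at half the most. Time passes only in rows, so rows that repeat a pose let the fingers close. It gives the time, the measured TCP pose, the force, the opening and the grip force at its end, in the units of the state.
- readout.get_obs(): the state, without advancing time (a new reading comes with each control period).
- camera(name): name is "scene" or "top" or "wrist"; returns a dict with "pixels" (400x640x3 uint8, red, green, blue), "K" (3x3 intrinsics, pixels), "rvec" (rotation vector, rad) and "tvec" (3), from world to camera coordinates, as OpenCV has them. Camera axes: x right, y down, z forward; pixel columns grow to the right and rows downward; lengths in m; the calibration is good to about 2 mm. A picture is of the moment at which its call begins. There is no depth.
- bot.job_done(): hands the job in; it is judged then, once.
The state is a dict: "clock": time; "joint_pos": joint angles; "joint_vel": joint speeds; "tau": joint torques, N m; "eef_pos": TCP position; "tool_rot": TCP orientation; "ft_force": force on the tool from outside, world axes, zero at the start; "ft_torque": the same for the moment, N m; "grip_width": finger opening in m; "grasp_force": force on a finger pad.
Only numpy, scipy, OpenCV 4.12 (cv2) and the standard library are available. Lean on these libraries where they do the work, as an engineer would, in place of code of your own. Each camera call takes 0.05 s, during which the arm holds its last target. There are 200 camera calls.

## Working session

There is one attempt and no reset: what is moved stays moved. The work goes in short steps, Python scripts to look and compute and a tool call to move; the robot and the scene stay as the last step left them, time stands still between calls to the robot, and variables do not carry over. Pictures are saved under pics/ and viewed, at most 10 in all, crops included, and the job is handed in when it is done.

Besides the shell and the picture viewer there is one more tool, called after ">>>" as name(argument=value, ...), one argument or row to a line, values as JSON. jog_arm: Moves the arm, as the interface text tells. Its arguments: {"type":"object","properties":{"motion":{"type":"array"}},"required":["motion"]}

```bash
mkdir -p pics; cat > h.py <<'E'
import numpy as np, cv2
from workcell import readout, camera, bot
from scipy.spatial.transform import Rotation as R
def grab(n,f):
    c=camera(n); cv2.imwrite(f'pics/{f}.png',c['pixels'][...,::-1]); np.savez(f'pics/{f}.npz',**{k:np.array(v) for k,v in c.items()}); return c
def load(f): return dict(np.load(f'pics/{f}.npz'))
def P(c,X): return cv2.projectPoints(np.float64(X).reshape(-1,3),c['rvec'],c['tvec'],c['K'],None)[0].reshape(-1,2)
def ray(c,uv):
    M=cv2.Rodrigues(np.float64(c['rvec']))[0]; t=np.ravel(c['tvec'])
    d=M.T@np.linalg.solve(c['K'],[uv[0],uv[1],1.]); return -M.T@t, d/np.linalg.norm(d)
def onz(c,uv,z): o,d=ray(c,uv); return o+d*(z-o[2])/d[2]
def tri(rs):
    A=0;b=0
    for o,d in rs: p=np.eye(3)-np.outer(d,d);A=A+p;b=b+p@o
    x=np.linalg.solve(A,b); return x,[np.linalg.norm(np.cross(x-o,d)) for o,d in rs]
E
python3 - <<'E'
from h import *
for n in ['scene','top','wrist']:
    c=grab(n,n+'0'); o,d=ray(c,(320,200)); print(n,o,d,c['K'][0,0])
s=readout.get_obs(); print({k:np.round(v,3) for k,v in s.items()}); print(bot.tcp_to_grasp, R.from_quat(s['tool_rot']).as_matrix().round(3))
E
```

```text
scene [ 1.20747294 -0.12309006  0.71823356] [-0.69871784  0.16048726 -0.6971637 ] 366.9244946326292
top [ 0.47146947 -0.02214739  1.31438666] [ 0.12845904  0.00783427 -0.99168387] 505.8892824800934
wrist [0.09411817 0.49550052 0.37248925] [ 0.24074381 -0.0930069  -0.96612222] 305.9184878399961
{'clock': np.float64(0.15), 'joint_pos': array([1.245, 0.241, 0.004, 1.335, 0.   , 1.571]), 'joint_vel': array([-0.001, -0.003,  0.003, -0.002, -0.   ,  0.001]), 'tau': array([-1.0000e-03, -3.7264e+01,  2.5264e+01,  1.2000e-02, -0.0000e+00,
       -0.0000e+00]), 'eef_pos': array([0.16 , 0.473, 0.231]), 'tool_rot': array([ 0.162,  0.987, -0.001, -0.   ]), 'ft_force': array([ 0.42 , -0.223,  0.152]), 'ft_torque': array([-0.006,  0.06 ,  0.005]), 'grasp_force': np.float64(0.0), 'grip_width': np.float64(0.085)}
0.0187 [[-0.947  0.32  -0.001]
 [ 0.32   0.947 -0.002]
 [ 0.    -0.002 -1.   ]]
```

View pics/scene0.png

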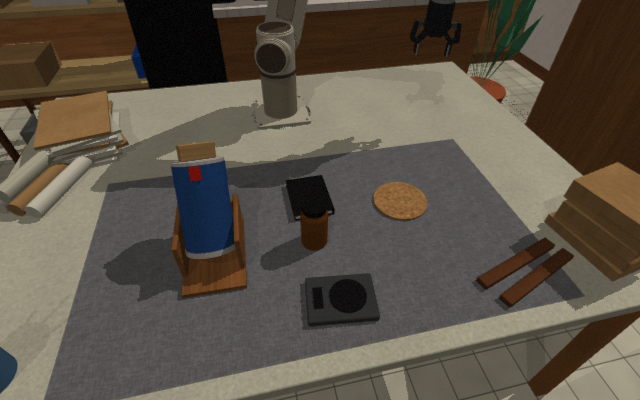

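View pics/top0.png

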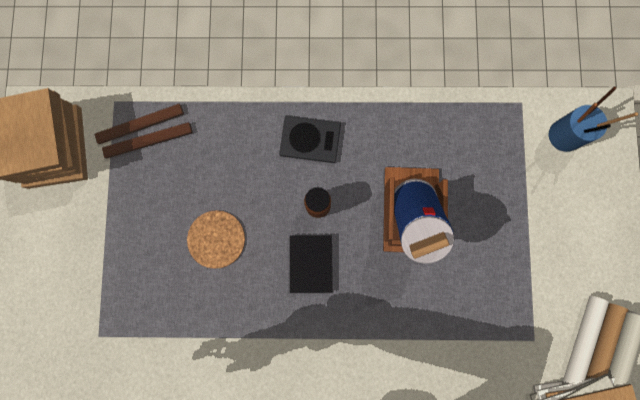

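```bash
python3 - <<'E'
from h import *
t=load('top0');s=load('scene0')
a=cv2.resize(t['pixels'][160:280,370:470],None,fx=4,fy=4,interpolation=cv2.INTER_CUBIC)
b=cv2.resize(s['pixels'][135:255,160:260],None,fx=4,fy=4,interpolation=cv2.INTER_CUBIC)
cv2.imwrite('pics/crop0.png',np.hstack([a,b])[...,::-1])
def red(c,box):
    x0,y0,x1,y1=box;p=c['pixels'][y0:y1,x0:x1].astype(int);m=(p[...,0]>110)&(p[...,1]<50)&(p[...,2]<60)
    v,u=np.nonzero(m);return len(u),u.mean()+x0,v.mean()+y0,(u.min()+x0,u.max()+x0,v.min()+y0,v.max()+y0)
print(red(t,(400,180,470,280)),red(s,(160,135,260,255)))
def cork(c,box):
    x0,y0,x1,y1=box;hsv=cv2.cvtColor(c['pixels'],cv2.COLOR_RGB2HSV)[y0:y1,x0:x1]
    m=((hsv[...,0]<25)&(hsv[...,1]>70)&(hsv[...,2]>100)).astype(np.uint8)
    m=cv2.morphologyEx(m,cv2.MORPH_CLOSE,np.ones((5,5)))
    k=max(cv2.findContours(m,0,1)[0],key=cv2.contourArea);e=cv2.fitEllipse(k);return (e[0][0]+x0,e[0][1]+y0),e[1:]
for c,b in((t,(170,190,265,290)),(s,(360,165,445,235))):
    uv,e=cork(c,b);print('mat',uv,e,onz(c,uv,.008))
p=t['pixels'][225:270,395:465].astype(int);
m=((p[...,0]-p[...,2]>40)&(p[...,0]>120)&(p[...,1]>60)).astype(np.uint8)
k=max(cv2.findContours(m,0,1)[0],key=cv2.contourArea)
r=cv2.minAreaRect(k);print('handle',r,np.array(cv2.boxPoints(r))+[395,225])
m=((p.min(2)>120)).astype(np.uint8);
E
```

```text
(43, np.float64(428.5813953488372), np.float64(211.48837209302326), (np.int64(423), np.int64(434), np.int64(208), np.int64(214))) (4, np.float64(191.75), np.float64(170.0), (np.int64(190), np.int64(194), np.int64(167), np.int64(177)))
mat (215.39843368530273, 239.04297256469727) ((56.14255905151367, 58.05637741088867), 38.31046676635742) [0.53739797 0.25749561 0.008     ]
mat (400.07844161987305, 199.9273910522461) ((35.47151565551758, 53.80328369140625), 102.00877380371094) [0.5427304  0.25821608 0.008     ]
handle ((34.772117614746094, 23.19973373413086), (7.766706466674805, 38.4710807800293), 68.74949645996094) [[410.43699646 251.55228043]
 [446.29222488 237.60858059]
 [449.10723877 244.84718704]
 [413.25201035 258.79088593]]
```

View pics/crop0.png

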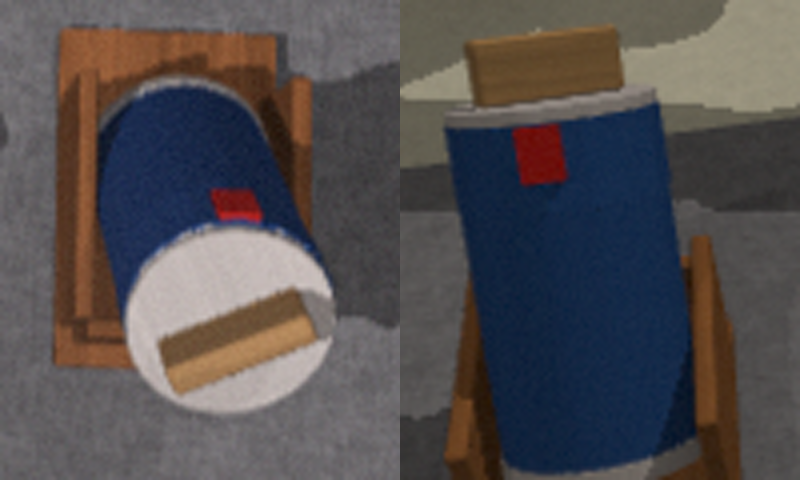

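```bash
python3 - <<'E'
from h import *
t=load('top0');s=load('scene0')
p=t['pixels'][205:275,395:462].astype(int)
m=((p.min(2)>100)|((p[...,0]-p[...,2]>25)&(p[...,1]>50)&(p[...,0]>70))).astype(np.uint8); m=cv2.morphologyEx(m,cv2.MORPH_OPEN,np.ones((3,3)))
k=max(cv2.findContours(m,0,1)[0],key=cv2.contourArea);e=cv2.fitEllipse(cv2.convexHull(k));print('fl',e)
C=(e[0][0]+395,e[0][1]+205); T=np.radians(32)
F=onz(t,C,.215+.008*np.cos(T)); F2=onz(t,(370+231/4,160+317/4),.2218)
tab=onz(s,(195.2,173.8),.2325); tab2=onz(t,(428.9,211.4),.2325)
print('F',F,F2,'tab',tab,tab2)
for q in(tab,tab2):
    for f in (F,F2): 
        d=f-q; print(np.hypot(*d[:2]),np.degrees(np.arctan2(d[1],d[0])), 'expect',.057*np.cos(T)+.023*np.sin(T))
# handle direction, from ridge line (top far edge) in crop
for nm,A,B in (('ridge',(158,365),(311,318)),('near',(178,393),(315,341))):
    A,B=[onz(t,(370+u/4,160+v/4),.252) for u,v in(A,B)];print(nm,A,B,B-A,np.linalg.norm(B-A))
E
```

```text
fl ((35.73959732055664, 45.971473693847656), (63.9090576171875, 74.6368637084961), 130.25662231445312)
F [ 0.50444349 -0.25137522  0.22178438] [ 0.52942544 -0.24556935  0.2218    ] tab [ 0.59147512 -0.24382198  0.2325    ] [ 0.58841935 -0.24722362  0.2325    ]
0.0873587838794261 -175.0398844429554 expect 0.060526884558279995
0.06207428140413244 -178.38692517169 expect 0.060526884558279995
0.08407841938758291 -177.16971342688043 expect 0.060526884558279995
0.05901709377363993 178.39377792652908 expect 0.060526884558279995
ridge [ 0.50262796 -0.20090444  0.252     ] [ 0.52760012 -0.28102619  0.252     ] [ 0.02497216 -0.08012175  0.        ] 0.08392320072225312
near [ 0.48824452 -0.21101187  0.252     ] [ 0.51566314 -0.28275946  0.252     ] [ 0.02741862 -0.07174759  0.        ] 0.07680818890654699
```

>>> jog_arm(
  motion=[
    {"x": -330,"y": -345,"z": -129,"spin": -18.7,"fingers": 1},
    {"x": -330,"y": -345,"z": -129,"spin": -18.7,"fingers": 1},
    {"x": -330,"y": -345,"z": -129,"spin": -18.7,"fingers": 1},
    {"x": -330,"y": -345,"z": -129,"spin": -18.7,"fingers": 1},
    {"x": -330,"y": -345,"z": -129,"spin": -18.7,"fingers": 1},
    {"x": -330,"y": -345,"z": -129,"spin": -18.7,"fingers": 1},
    {"x": -330,"y": -345,"z": -129,"spin": -18.7,"fingers": 1},
    {"x": -330,"y": -345,"z": -129,"spin": -18.7,"fingers": 1},
  ],
)

```text
clock: 1.15
eef_pos: [0.3626, 0.0392, 0.3609]
tool_rot: [-0.0, 1.0, 0.0, 0.0]
ft_force: [1.1, 1.0, -0.2]
grip_width: 0.0002
grasp_force: 0.0
```

>>> jog_arm(
  motion=[
    {"x": -117,"y": -289,"fingers": 1},
    {"x": -117,"y": -289,"fingers": 1},
    {"x": -117,"y": -289,"fingers": 1},
    {"x": -117,"y": -289,"fingers": 1},
    {"x": -117,"y": -289,"fingers": 1},
    {"x": -117,"y": -289,"fingers": 1},
    {"x": -117,"y": -289,"fingers": 1},
  ],
)

```text
validation failed for argument at $.mo...
```

```bash
python3 - <<'E'
from h import *
c=grab('wrist','w1'); s=readout.get_obs(); print(s['clock'],s['eef_pos'],s['tool_rot'].round(3),s['joint_pos'].round(2)); print(ray(c,(320,200)))
O=np.array([.529+.008*.53,-.2456,.215]);a=np.array([-.53,0,.848]);x=np.array([.848,0,.53])
print(P(c,[O+.008*a,O+.044*a,O-.015*a+.057*x,O-.015*a-.057*x]))
E
```

```text
1.2 [0.3655741  0.03365496 0.36226688] [ 0.004  1.    -0.002  0.002] [ 0.1  -0.05  0.02  1.63 -0.01  0.1 ]
(array([0.29308898, 0.03942919, 0.5028409 ]), array([ 0.25848111, -0.00880881, -0.96597615]))
[[ 61.94397423 342.23333724]
 [ 31.888648   347.86638665]
 [ 66.5867173  394.77116607]
 [ 88.61213741 288.43160419]]
```

View pics/w1.png

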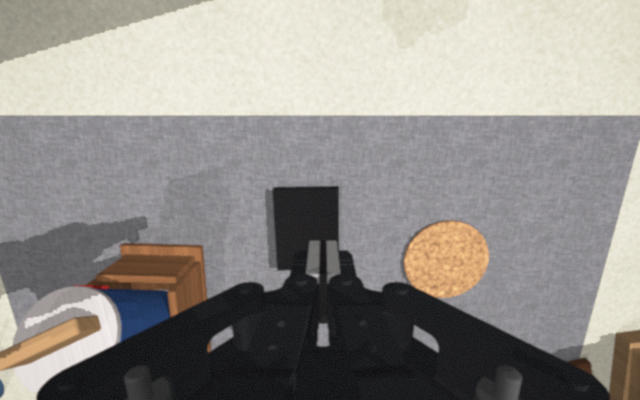

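>>> jog_arm(
  motion=[
    {"x": -214,"y": -286,"z": -30,"spin": 0,"fingers": 1},
    {"x": -214,"y": -286,"z": -30,"spin": 0,"fingers": 1},
    {"x": -214,"y": -286,"z": -30,"spin": 0,"fingers": 1},
    {"x": -214,"y": -286,"z": -30,"spin": 0,"fingers": 1},
    {"x": -214,"y": -286,"z": -30,"spin": 0,"fingers": 1},
    {"x": -214,"y": -286,"z": -30,"spin": 0,"fingers": 1},
    {"x": -214,"y": -286,"z": -30,"spin": 0,"fingers": 1},
  ],
)

```text
clock: 2.08
eef_pos: [0.5783, -0.2474, 0.3853]
tool_rot: [0.001, 1.0, 0.001, -0.003]
ft_force: [0.3, 0.6, -0.7]
grip_width: 0.0
grasp_force: 0.0
```

```bash
python3 - <<'E'
from h import *
c=grab('wrist','w2'); s=readout.get_obs(); print(s['clock'],s['eef_pos'],s['tool_rot'].round(3),s['joint_pos'].round(2)); print(ray(c,(320,200)))
O=np.array([.529+.008*.53,-.2456,.215]);a=np.array([-.53,0,.848]);x=np.array([.848,0,.53])
print(P(c,[O+.008*a,O+.044*a,O-.015*a+.057*x,O-.015*a-.057*x]))
E
```

```text
2.125 [ 0.57722011 -0.2457063   0.38689219] [ 0.001  1.     0.001 -0.002] [-0.4   0.56  0.88  1.9   0.   -0.4 ]
(array([ 0.50962439, -0.24725759,  0.52765409]), array([ 0.25236894, -0.00770584, -0.9676004 ]))
[[323.8304856  140.41403425]
 [323.97660643 120.29455154]
 [324.02614613 202.80948665]
 [323.50726912 104.23495648]]
```

View pics/w2.png

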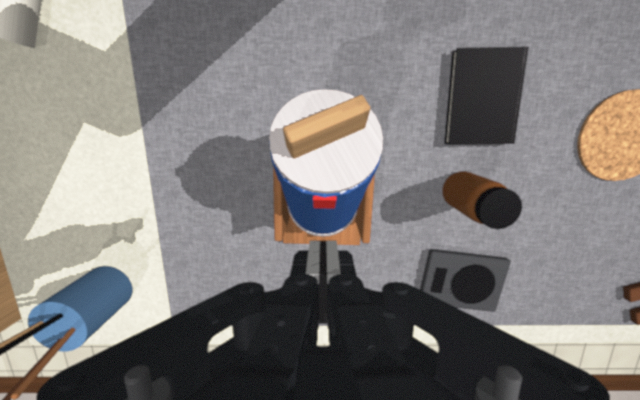

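```bash
cat > path.py <<'E'
from h import *
O=np.array([.5325,-.2445,.215]);T=np.radians(32);a=np.array([-np.sin(T),0,np.cos(T)]);x=np.array([np.cos(T),0,np.sin(T)]);y=np.array([0,1.,0])
def bar(th):
    e=np.cos(th)*x+np.sin(th)*y;n=-np.sin(th)*x+np.cos(th)*y
    return [O+a*(h)+e*l+n*w for h in(.008,.044) for l in(-.04,.04) for w in(-.009,.009)],e,n
E
python3 - <<'E'
from path import *
c=load('w2')
def onp(uv,p0): o,d=ray(c,uv); return o+d*((p0-o)@a)/(d@a)
p=c['pixels'][80:240,260:395].astype(int)
m=((p[...,0]>150)&(p[...,1]<70)); v,u=np.nonzero(m); print('tab',u.mean()+260,v.mean()+80,u.min()+260,u.max()+260)
m=((p[...,0]-p[...,2]>35)&(p[...,1]>80)).astype(np.uint8); m[85:]=0
k=max(cv2.findContours(m,0,1)[0],key=cv2.contourArea); r=cv2.minAreaRect(k); print('bar px',cv2.boxPoints(r)+[260,80])
for A,B in(((284,130),(365,97)),((290,156),(371,120))):
  for h in (.044,.008):
    A3,B3=onp(A,O+h*a),onp(B,O+h*a); d=A3-B3;  print(h,np.linalg.norm(d),np.degrees(np.arctan2(d@y,d@x)),((A3+B3)/2-O)@x,((A3+B3)/2-O)@y)
for th in (-60,-65,-70):
    print(th,P(c,bar(np.radians(th))[0]).round(0).tolist())
for uv in((270,140),(383,140),(326.5,140)): print(onp(uv,O+.008*a))
print(onp((325,202),O-.015*a))
E
```

```text
tab 324.0979381443299 201.13917525773195 313 336
bar px [[279.08320427 127.92773056]
 [364.04737091  92.65957355]
 [376.93470764 123.70634079]
 [291.97054291 158.97449493]]
0.044 0.07813821948765877 -65.22125976518579 -0.006168243102310233 1.768446614883179e-05
0.008 0.09019721044294125 -65.22125976518582 -0.029695703423381667 0.00044599031215666884
0.044 0.07718552615947014 -63.92136893094958 0.017698897486875628 0.005016531902889643
0.008 0.08909748893439343 -63.921368930949534 -0.002145171602854693 0.006216304726539751
-60 [[355.0, 115.0], [364.0, 128.0], [285.0, 151.0], [294.0, 166.0], [359.0, 92.0], [370.0, 107.0], [280.0, 132.0], [290.0, 149.0]]
-65 [[357.0, 117.0], [365.0, 132.0], [284.0, 148.0], [291.0, 163.0], [361.0, 95.0], [371.0, 110.0], [279.0, 129.0], [287.0, 146.0]]
-70 [[359.0, 120.0], [366.0, 135.0], [283.0, 145.0], [289.0, 160.0], [364.0, 97.0], [372.0, 114.0], [278.0, 125.0], [285.0, 143.0]]
[ 0.52841793 -0.29836372  0.22188267]
[ 0.5287765  -0.18760577  0.22210673]
[ 0.52859722 -0.24298367  0.2219947 ]
[ 0.58870692 -0.24462502  0.23243431]
```

```bash
sed -i 's/-.2445/-.2425/' path.py; python3 - <<'E'
from path import *
from scipy.spatial import ConvexHull
rho=.028
for th in (-65,-50,-40,-30,-20,-15,-10,-5,-2,0):
    V,e,n=bar(np.radians(th)); V=np.array(V)
    # sample solid bar, keep points above tip
    g=np.linspace(-1,1,13); S=np.array([O+a*(.026+.018*k)+e*.04*i+n*.009*j for i in g for j in (-1,1) for k in g])
    def blk(s): return O+a*.008+e*rho-n*s
    for s in np.arange(.0,.08,.0005):
        c=blk(s); tip=c[2]+ .013
        Q=S[S[:,2]>tip][:,:2]; H=np.float32(Q[ConvexHull(Q).vertices]-O[:2])*1000
        B=np.float32([[-11,-14.5],[11,-14.5],[11,14.5],[-11,14.5]])+np.float32((c-O)[:2]*1000)
        if cv2.intersectConvexConvex(H,B)[0]<=0: break
    print(th,'s',round(s*1000,1),'tcp',(np.array([c[0],c[1],tip])*1000).round(1))
E
```

```text
-65 s 47.5 tcp [ 501.8 -288.   218.2]
-50 s 45.5 tcp [ 514.  -293.2  225.9]
-40 s 38.0 tcp [ 525.7 -289.6  233.2]
-30 s 33.0 tcp [ 534.8 -285.1  238.9]
-20 s 29.0 tcp [ 542.2 -279.3  243.5]
-15 s 27.5 tcp [ 545.2 -276.3  245.3]
-10 s 26.0 tcp [ 547.8 -273.   247. ]
-5 s 25.0 tcp [ 550.1 -269.8  248.4]
-2 s 24.0 tcp [ 551.3 -267.5  249.2]
0 s 23.5 tcp [ 552.  -266.   249.6]
```

>>> jog_arm(
  motion=[
    {"x": 60,"y": -42,"z": 20,"spin": 0,"fingers": 1},
    {"x": 92,"y": -42,"z": 40,"spin": 0,"fingers": 1},
    {"x": 92,"y": -42,"z": 100,"spin": 0,"fingers": 1},
    {"x": 92,"y": -42,"z": 140,"spin": 0,"fingers": 1},
    {"x": 92,"y": -42,"z": 168,"spin": 0,"fingers": 1},
    {"x": 92,"y": -42,"z": 168,"spin": 0,"fingers": 1},
  ],
)

```text
clock: 2.88
eef_pos: [0.4823, -0.2843, 0.221]
tool_rot: [-0.001, 1.0, 0.001, -0.002]
ft_force: [0.6, -0.4, 0.7]
grip_width: 0.0002
grasp_force: 0.0
```

```bash
python3 - <<'E'
from h import *
s=readout.get_obs(); print(s['clock'],s['eef_pos'],s['tool_rot'].round(3),s['ft_force'].round(1))
E
```

```text
2.875 [ 0.48233322 -0.28434148  0.22098905] [-0.001  1.     0.001 -0.002] [ 0.6 -0.4  0.7]
```

>>> jog_arm(
  motion=[
    {"x": -10,"y": -2,"z": 0,"spin": 0,"fingers": 1},
    {"x": -20,"y": -2,"z": 0,"spin": 0,"fingers": 1},
    {"x": -32,"y": -7,"z": -6,"spin": 0,"fingers": 1},
    {"x": -43,"y": -4,"z": -13,"spin": 0,"fingers": 1},
    {"x": -52,"y": 1,"z": -19,"spin": 0,"fingers": 1},
    {"x": -60,"y": 7,"z": -23,"spin": 0,"fingers": 1},
    {"x": -63,"y": 10,"z": -25,"spin": 0,"fingers": 1},
  ],
)

```text
clock: 3.75
eef_pos: [0.5197, -0.288, 0.2366]
tool_rot: [0.006, 0.999, -0.008, -0.033]
ft_force: [-66.8, -36.1, -22.6]
grip_width: 0.0001
grasp_force: 37.4
```

```bash
python3 - <<'E'
from h import *
t=grab('top','t3');w=grab('wrist','w3')
s=readout.get_obs(); print(s['clock'],s['eef_pos'],s['tool_rot'].round(3),s['ft_force'].round(1))
sc=grab('scene','s3')
b=cv2.resize(sc['pixels'][115:215,150:270],None,fx=3,fy=3,interpolation=cv2.INTER_CUBIC)
wv=cv2.resize(w['pixels'][0:400,140:500],(360,400))
o=np.zeros((400,720,3),np.uint8);o[:,:360]=wv;o[:300,360:]=b
cv2.imwrite('pics/m3.png',o[...,::-1])
E
```

```text
3.85 [ 0.51963235 -0.28804772  0.23648556] [ 0.007  0.999 -0.007 -0.033] [-62.8 -32.3 -18.3]
```

View pics/m3.png

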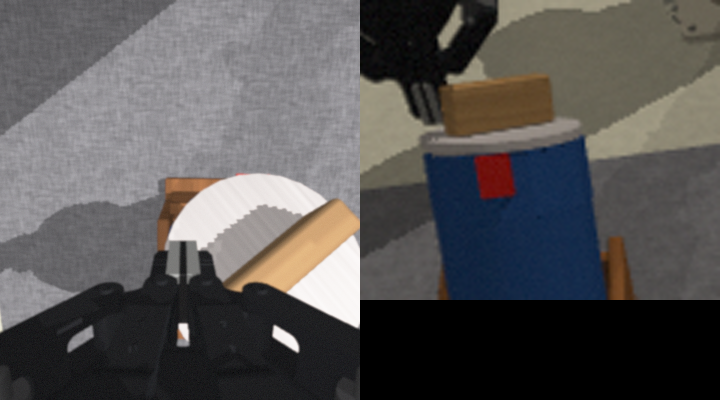

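>>> jog_arm(
  motion=[
    {"x": 40,"y": -10,"z": 10,"spin": 0,"fingers": 1},
    {"x": 70,"y": -10,"z": 10,"spin": 0,"fingers": 1},
    {"x": 70,"y": -10,"z": -50,"spin": 0,"fingers": 0},
    {"x": 70,"y": -10,"z": -70,"spin": 0,"fingers": -1},
    {"x": 40,"y": 34,"z": -70,"spin": 0,"fingers": -1},
    {"x": 33,"y": 34,"z": -70,"spin": 0,"fingers": -1},
    {"x": 33,"y": 34,"z": -70,"spin": 0,"fingers": -1},
  ],
)

```text
clock: 4.78
eef_pos: [0.5154, -0.2426, 0.3176]
tool_rot: [-0.001, 1.0, -0.0, 0.0]
ft_force: [0.1, -0.3, 0.0]
grip_width: 0.0852
grasp_force: 0.0
```

```bash
python3 - <<'E'
from path import *
w=grab('wrist','w4');t=grab('top','t4')
s=readout.get_obs(); print(s['clock'],s['eef_pos'],s['tool_rot'].round(3),s['ft_force'].round(1),s['grip_width'])
p=w['pixels'].astype(int)
for th in (-65,-60,-55,-50,-45): print(th,P(w,bar(np.radians(th))[0][4:]).round(0).tolist())
cv2.imwrite('pics/m4.png',w['pixels'][...,::-1])
E
```

```text
4.875 [ 0.51442167 -0.24319246  0.31734368] [-0.  1. -0. -0.] [ 0.7 -0.1 -0.7] 0.08554816792658919
-65 [[367.0, 178.0], [379.0, 199.0], [265.0, 223.0], [275.0, 246.0]]
-60 [[364.0, 174.0], [377.0, 194.0], [266.0, 227.0], [278.0, 250.0]]
-55 [[360.0, 171.0], [375.0, 190.0], [268.0, 232.0], [282.0, 254.0]]
-50 [[356.0, 168.0], [373.0, 186.0], [270.0, 237.0], [286.0, 257.0]]
-45 [[352.0, 165.0], [370.0, 182.0], [272.0, 241.0], [290.0, 260.0]]
```

View pics/m4.png

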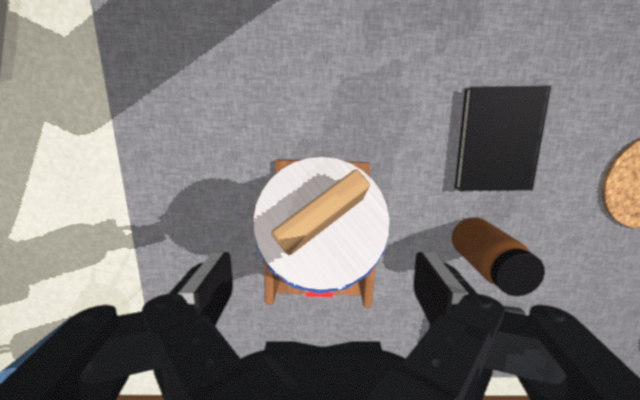

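>>> jog_arm(
  motion=[
    {"x": 0,"y": 1,"z": 40,"spin": 0,"fingers": -1},
    {"x": 0,"y": 1,"z": 75,"spin": 0,"fingers": -1},
    {"x": 0,"y": 1,"z": 90,"spin": 0,"fingers": -1},
    {"x": 0,"y": 1,"z": 90,"spin": 0,"fingers": -0.6},
    {"x": 0,"y": 1,"z": 90,"spin": 0,"fingers": -0.3},
    {"x": 0,"y": 1,"z": 90,"spin": 0,"fingers": -0.1},
  ],
)

```text
clock: 5.62
eef_pos: [0.5197, -0.2479, 0.2344]
tool_rot: [0.002, 1.0, -0.007, 0.008]
ft_force: [4.5, -11.2, 9.5]
grip_width: 0.0471
grasp_force: 15.9
```

>>> jog_arm(
  motion=[
    {"x": 0,"y": 0,"z": 0,"spin": 0,"fingers": 0.1},
    {"x": 0,"y": 0,"z": 0,"spin": 0,"fingers": 0.2},
    {"x": 0,"y": 0,"z": 0,"spin": 0,"fingers": 0.3},
    {"x": 0,"y": 0,"z": 0,"spin": 0,"fingers": 0.4},
  ],
)

```text
clock: 6.12
eef_pos: [0.516, -0.2431, 0.2314]
tool_rot: [0.0, 1.0, -0.002, 0.003]
ft_force: [-0.7, -3.0, 9.5]
grip_width: 0.0262
grasp_force: 9.9
```

```bash
python3 - <<'E'
from h import *
w=grab('wrist','w5');sc=grab('scene','s5');t=grab('top','t5')
s=readout.get_obs(); print(s['clock'],s['eef_pos'],s['tool_rot'].round(3),s['ft_force'].round(1),s['grip_width'])
b=cv2.resize(sc['pixels'][115:215,150:270],None,fx=3,fy=3,interpolation=cv2.INTER_CUBIC)
o=np.zeros((400,720,3),np.uint8);o[:,:360]=w['pixels'][:,140:500];o[:300,360:]=b
cv2.imwrite('pics/m5.png',o[...,::-1])
E
```

```text
6.275 [ 0.51600036 -0.24310145  0.23141167] [ 0.     1.    -0.002  0.003] [-0.6 -2.7  9.5] 0.026126573662109583
```

View pics/m5.png

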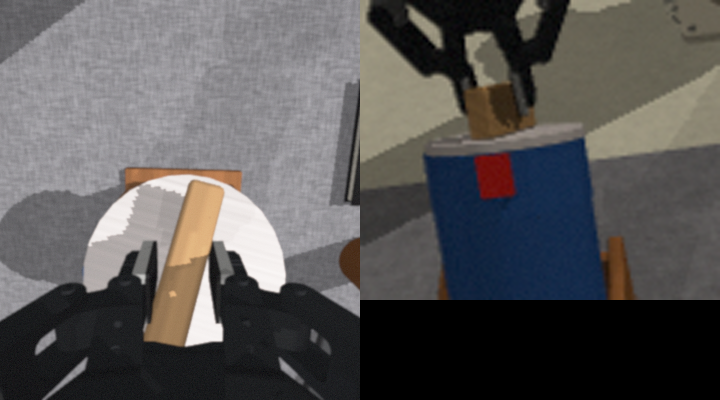

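>>> jog_arm(
  motion=[
    {"x": 0,"y": 0,"z": -3,"spin": 0,"fingers": 0.5},
    {"x": 0,"y": 0,"z": -3,"spin": 0,"fingers": 0.6},
    {"x": 0,"y": 0,"z": -3,"spin": 0,"fingers": 1},
    {"x": 0,"y": 0,"z": -3,"spin": 0,"fingers": 1},
    {"x": 0,"y": 0,"z": -3,"spin": 0,"fingers": 1},
    {"x": 0,"y": 0,"z": -3,"spin": 0,"fingers": 1},
  ],
)

```text
clock: 7.02
eef_pos: [0.5152, -0.2422, 0.2323]
tool_rot: [-0.0, 1.0, -0.001, 0.001]
ft_force: [-1.0, -1.1, 8.5]
grip_width: 0.0168
grasp_force: 59.7
```

```bash
python3 - <<'E'
from h import *
w=grab('wrist','w6');sc=grab('scene','s6')
s=readout.get_obs(); print(s['clock'],s['eef_pos'],s['tool_rot'].round(3),s['ft_force'].round(1),s['ft_torque'].round(2),s['grip_width'])
b=cv2.resize(sc['pixels'][115:215,150:270],None,fx=3,fy=3,interpolation=cv2.INTER_CUBIC)
o=np.zeros((400,720,3),np.uint8);o[:,:360]=w['pixels'][:,140:500];o[:300,360:]=b
cv2.imwrite('pics/m6.png',o[...,::-1])
E
```

```text
7.125 [ 0.51517338 -0.242233    0.23234864] [-0.     1.    -0.001  0.001] [-0.9 -1.5  8. ] [-0.36  0.07 -0.23] 0.016617348864306977
```

View pics/m6.png

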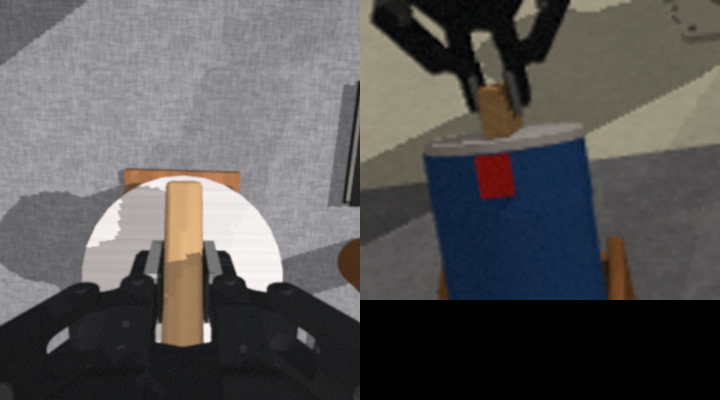

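>>> jog_arm(
  motion=[
    {"x": 1.6,"y": 0,"z": -2.5,"spin": 0,"fingers": 1},
    {"x": 3.7,"y": 0,"z": -6,"spin": 0,"fingers": 1},
    {"x": 5.3,"y": 0,"z": -8.5,"spin": 0,"fingers": 1},
    {"x": 8,"y": 0,"z": -12.7,"spin": 0,"fingers": 1},
  ],
)

```text
clock: 7.62
eef_pos: [0.508, -0.2423, 0.2428]
tool_rot: [-0.0, 1.0, -0.001, 0.001]
ft_force: [5.4, -2.6, -0.8]
grip_width: 0.0172
grasp_force: 58.3
```

>>> jog_arm(
  motion=[
    {"x": 4,"y": 0,"z": -6.4,"spin": 0,"fingers": 1},
    {"x": 8,"y": 0,"z": -12.8,"spin": 0,"fingers": 1},
    {"x": 14,"y": 0,"z": -22.4,"spin": 0,"fingers": 1},
    {"x": 22,"y": 0,"z": -35.2,"spin": 0,"fingers": 1},
    {"x": 32,"y": 0,"z": -51.2,"spin": 0,"fingers": 1},
    {"x": 42,"y": 0,"z": -67,"spin": 0,"fingers": 1},
    {"x": 42,"y": 0,"z": -67,"spin": 0,"fingers": 1},
  ],
)

```text
clock: 8.5
eef_pos: [0.4644, -0.2422, 0.3125]
tool_rot: [0.0, 1.0, -0.001, 0.002]
ft_force: [-0.0, -0.2, -1.2]
grip_width: 0.0168
grasp_force: 58.5
```

```bash
python3 - <<'E'
from h import *
w=grab('wrist','w7');sc=grab('scene','s7')
s=readout.get_obs(); print(s['clock'],s['eef_pos'],s['tool_rot'].round(3),s['ft_force'].round(1),s['ft_torque'].round(2),s['grip_width'])
b=cv2.resize(sc['pixels'][80:180,130:250],None,fx=3,fy=3,interpolation=cv2.INTER_CUBIC)
o=np.zeros((400,720,3),np.uint8);o[:,:360]=w['pixels'][:,140:500];o[:300,360:]=b
cv2.imwrite('pics/m7.png',o[...,::-1])
E
```

```text
8.6 [ 0.46444322 -0.24183698  0.31033323] [-0.  1. -0.  0.] [ 0.   0.3 -1.8] [0.04 0.07 0.  ] 0.01707711041753275
```

View pics/m7.png

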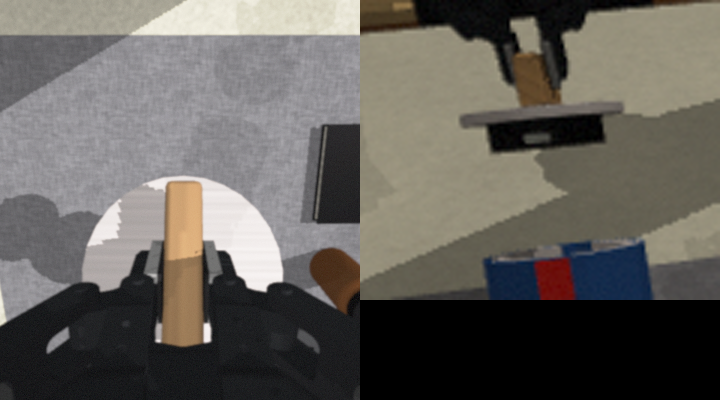

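```bash
python3 - <<'E'
from h import *
def cork(c,box):
    x0,y0,x1,y1=box;hsv=cv2.cvtColor(c['pixels'],cv2.COLOR_RGB2HSV)[y0:y1,x0:x1]
    m=((hsv[...,0]<25)&(hsv[...,1]>70)&(hsv[...,2]>100)).astype(np.uint8)
    m=cv2.morphologyEx(m,cv2.MORPH_CLOSE,np.ones((5,5)))
    k=max(cv2.findContours(m,0,1)[0],key=cv2.contourArea);return k[:,0]+[x0,y0]
for f,b in(('w1',(395,210,500,305)),('top0',(170,190,265,290)),('scene0',(360,165,445,235)),('t3',(170,190,265,290))):
    c=load(f);k=cork(c,b); q=np.float32([onz(c,p,.008)[:2]*1000 for p in k]); print(f,cv2.minEnclosingCircle(q),cv2.fitEllipse(q)[:2])
E
```

```text
w1 ((535.8876953125, 257.1333923339844), 75.60478973388672) ((535.78271484375, 257.3704833984375), (146.9476776123047, 149.41473388671875))
top0 ((537.7780151367188, 257.2618103027344), 75.32469940185547) ((537.9916381835938, 257.5478515625), (147.0474395751953, 147.69802856445312))
scene0 ((538.9505004882812, 258.8106689453125), 74.72105407714844) ((539.020751953125, 259.04266357421875), (145.38873291015625, 146.72427368164062))
t3 ((538.123291015625, 257.5848693847656), 74.95500946044922) ((537.9883422851562, 257.7203369140625), (146.85565185546875, 147.6529083251953))
```

>>> jog_arm(
  motion=[
    {"x": -41,"y": 500,"z": 0,"spin": 0,"fingers": 1},
    {"x": -41,"y": 500,"z": 0,"spin": 0,"fingers": 1},
    {"x": -41,"y": 500,"z": 0,"spin": 0,"fingers": 1},
    {"x": -41,"y": 500,"z": 0,"spin": 0,"fingers": 1},
    {"x": -41,"y": 500,"z": 0,"spin": 0,"fingers": 1},
    {"x": -41,"y": 500,"z": 0,"spin": 0,"fingers": 1},
    {"x": -41,"y": 500,"z": 0,"spin": 0,"fingers": 1},
    {"x": -41,"y": 500,"z": 0,"spin": 0,"fingers": 1},
  ],
)

```text
clock: 9.6
eef_pos: [0.5047, 0.2588, 0.309]
tool_rot: [-0.001, 1.0, -0.0, -0.001]
ft_force: [0.6, -0.4, -1.6]
grip_width: 0.0167
grasp_force: 58.9
```

>>> jog_arm(
  motion=[
    {"x": 0.5,"y": -1,"z": 60,"spin": 0,"fingers": 1},
    {"x": 0.5,"y": -1,"z": 120,"spin": 0,"fingers": 1},
    {"x": 0.5,"y": -1,"z": 180,"spin": 0,"fingers": 1},
    {"x": 0.5,"y": -1,"z": 220,"spin": 0,"fingers": 1},
    {"x": 0.5,"y": -1,"z": 234,"spin": 0,"fingers": 1},
    {"x": 0.5,"y": -1,"z": 234,"spin": 0,"fingers": 1},
    {"x": 0.5,"y": -1,"z": 234,"spin": 0,"fingers": 1},
  ],
)

```text
clock: 10.48
eef_pos: [0.5061, 0.2565, 0.078]
tool_rot: [-0.0, 1.0, 0.001, 0.002]
ft_force: [1.2, 0.1, -1.4]
grip_width: 0.0175
grasp_force: 58.8
```

```bash
python3 - <<'E'
from h import *
sc=grab('scene','s8');t=grab('top','t8')
s=readout.get_obs(); print(s['clock'],s['eef_pos'],s['ft_force'].round(1))
G=s['eef_pos']+[0,0,.0187]; T=np.radians(32)
# tilt check: white flange in scene, compare with predicted flange end points
a=np.array([-np.sin(T),0,np.cos(T)]);x=np.array([np.cos(T),0,np.sin(T)]);C=G-.0045*x-.0317*a
ang=np.linspace(0,2*np.pi,60); ring=np.array([C+.056*(np.cos(q)*x+np.sin(q)*np.array([0,1,0])) for q in ang])
for c in(sc,t):
    q=P(c,ring); x0,y0=q.min(0);x1,y1=q.max(0); print('pred',x0,y0,x1,y1)
    X0,Y0,X1,Y1=[int(v) for v in(x0-15,y0-15,x1+15,y1+15)]
    p=c['pixels'][Y0:Y1,X0:X1].astype(int); m=((p.min(2)>105)&(p.max(2)-p.min(2)<30)).astype(np.uint8)
    k=max(cv2.findContours(m,0,1)[0],key=cv2.contourArea); print('meas',np.array(cv2.boundingRect(k))+[X0,Y0,0,0])
E
```

```text
10.575 [0.506073   0.25641552 0.07819352] [ 0.2  0.4 -1.2]
pred 378.78830919506925 174.45285299471286 420.89952760470953 182.616696350918
meas [390 175  31   8]
pred 187.63083320094154 225.01556693438386 233.1816391266867 264.76427653868035
meas [195 225  39  40]
```

>>> jog_arm(
  motion=[
    {"x": 1.5,"y": 1,"z": 5,"spin": 0,"fingers": 1},
    {"x": 1.5,"y": 1,"z": 9,"spin": 0,"fingers": 1},
    {"x": 1.5,"y": 1,"z": 12,"spin": 0,"fingers": 1},
    {"x": 1.5,"y": 1,"z": 15,"spin": 0,"fingers": 1},
    {"x": 1.5,"y": 1,"z": 17,"spin": 0,"fingers": 1},
    {"x": 1.5,"y": 1,"z": 17,"spin": 0,"fingers": 1},
  ],
)

```text
clock: 11.32
eef_pos: [0.5054, 0.2569, 0.0632]
tool_rot: [-0.0, 1.0, 0.001, 0.003]
ft_force: [-2.8, -3.5, 18.2]
grip_width: 0.0171
grasp_force: 61.9
```

>>> jog_arm(
  motion=[
    {"x": -4,"y": 0,"z": 1,"spin": 0,"fingers": 1},
    {"x": -8,"y": 0,"z": 2,"spin": 0,"fingers": 1},
    {"x": -12,"y": 0,"z": 3,"spin": 0,"fingers": 1},
    {"x": -16,"y": 0,"z": 4,"spin": 0,"fingers": 1},
    {"x": -20,"y": 0,"z": 5,"spin": 0,"fingers": 1},
  ],
)

```text
clock: 11.95
eef_pos: [0.5243, 0.2568, 0.0571]
tool_rot: [-0.0, 1.0, 0.001, 0.002]
ft_force: [-3.3, -1.8, 11.5]
grip_width: 0.0167
grasp_force: 62.9
```

```bash
cat > tilt.py <<'E'
from h import *
import sys
n=sys.argv[1]
sc=grab('scene','s'+n);t=grab('top','t'+n)
s=readout.get_obs(); print(s['clock'],s['eef_pos'],s['tool_rot'].round(3),s['ft_force'].round(1),s['grip_width'])
p=sc['pixels'][150:225,360:450].astype(int); m=((p.min(2)>105)&(p.max(2)-p.min(2)<30)).astype(np.uint8)
k=max(cv2.findContours(m,0,1)[0],key=cv2.contourArea); print('scene flange',np.array(cv2.boundingRect(k))+[360,150,0,0])
p=t['pixels'][195:280,175:260].astype(int); m=((p.min(2)>105)&(p.max(2)-p.min(2)<30)).astype(np.uint8)
k=max(cv2.findContours(m,0,1)[0],key=cv2.contourArea); print('top flange',np.array(cv2.boundingRect(k))+[175,195,0,0])
G=s['eef_pos']+[0,0,.0187]
for d in (32,24,16,8,0):
    T=np.radians(d);a=np.array([-np.sin(T),0,np.cos(T)]);x=np.array([np.cos(T),0,np.sin(T)]);C=G-.0045*x-.0317*a
    ring=np.array([C+.056*(np.cos(q)*x+np.sin(q)*np.array([0,1,0])) for q in np.linspace(0,6.28,60)])
    print(d,[np.r_[P(c,ring).min(0),P(c,ring).max(0)].round(0).tolist() for c in(sc,t)])
E
python3 tilt.py 9
```

```text
12.05 [0.52464365 0.25676763 0.05694894] [-0.     1.     0.001  0.002] [-2.2 -2.8 12.8] 0.016810241001296754
scene flange [393 180  28  17]
top flange [175 195  85  29]
32 [[380.0, 184.0, 422.0, 193.0], [190.0, 218.0, 235.0, 257.0]]
24 [[380.0, 182.0, 422.0, 195.0], [190.0, 219.0, 235.0, 261.0]]
16 [[379.0, 178.0, 421.0, 197.0], [190.0, 220.0, 235.0, 263.0]]
8 [[379.0, 175.0, 420.0, 198.0], [190.0, 221.0, 235.0, 266.0]]
0 [[378.0, 172.0, 419.0, 199.0], [190.0, 223.0, 235.0, 268.0]]
```

>>> jog_arm(
  motion=[
    {"x": -4,"y": 0,"z": 2,"spin": 0,"fingers": 1},
    {"x": -8,"y": 0,"z": 4,"spin": 0,"fingers": 1},
    {"x": -12,"y": 0,"z": 6,"spin": 0,"fingers": 1},
    {"x": -16,"y": 0,"z": 8.5,"spin": 0,"fingers": 1},
    {"x": -19,"y": 0,"z": 11,"spin": 0,"fingers": 1},
  ],
)

```text
clock: 12.68
eef_pos: [0.543, 0.2567, 0.0463]
tool_rot: [-0.0, 1.0, 0.0, 0.001]
ft_force: [-10.7, -4.8, 31.2]
grip_width: 0.0172
grasp_force: 67.4
```

```bash
python3 tilt.py 10
```

```text
12.775 [0.54301734 0.25666479 0.04634057] [-0.     1.     0.     0.001] [-4.1 -3.  15.1] 0.01660512888986729
scene flange [400 183  21  23]
top flange [189 195  71  23]
32 [[382.0, 191.0, 424.0, 201.0], [192.0, 211.0, 236.0, 250.0]]
24 [[381.0, 188.0, 424.0, 203.0], [192.0, 212.0, 236.0, 253.0]]
16 [[381.0, 185.0, 423.0, 205.0], [192.0, 213.0, 236.0, 256.0]]
8 [[380.0, 182.0, 422.0, 206.0], [192.0, 214.0, 236.0, 258.0]]
0 [[380.0, 179.0, 421.0, 207.0], [192.0, 216.0, 236.0, 260.0]]
```

```bash
cat > wt.py <<'E'
from h import *
import sys
n=sys.argv[1]
def go(c,eef):
    p=c['pixels'].astype(int); m=((p.min(2)>100)&(p.max(2)-p.min(2)<30)).astype(np.uint8); m[:,:200]=0;m[:,440:]=0; m[330:]=0
    m=cv2.morphologyEx(m,cv2.MORPH_OPEN,np.ones((3,3)))
    cs=[k for k in cv2.findContours(m,0,1)[0] if cv2.contourArea(k)>150]; print([cv2.boundingRect(k) for k in cs])
    b=((p[...,0]-p[...,2]>35)&(p[...,1]>80)).astype(np.uint8); b[:,:270]=0;b[:,370:]=0;b[350:]=0
    ks=[k for k in cv2.findContours(b,0,1)[0] if cv2.contourArea(k)>150]; print('bar',[cv2.boundingRect(k) for k in ks])
    G=eef+[0,0,.0187]
    for d in (32,16,8,4,0,-4):
        T=np.radians(d);a=np.array([-np.sin(T),0,np.cos(T)]);x=np.array([np.cos(T),0,np.sin(T)]);C=G-.0045*x-.0317*a
        ring=np.array([C+.056*(np.cos(q)*x+np.sin(q)*np.array([0,1,0])) for q in np.linspace(0,6.28,60)])
        q=P(c,ring); e=P(c,[C+.036*a-.04*x]); print(d,np.r_[q.min(0),q.max(0)].round(0),'bar end',e.round(0))
if n=='11': go(load('w7'),np.array([.4644,-.2418,.3103]))
c=grab('wrist','w'+n);s=readout.get_obs();print(s['eef_pos'],s['ft_force'].round(1)); go(c,s['eef_pos'])
E
python3 wt.py 11
```

```text
[(200, 0, 240, 292)]
bar [(302, 181, 42, 166)]
32 [223. 177. 424. 383.] bar end [[323. 181.]]
16 [223. 155. 423. 355.] bar end [[323. 178.]]
8 [223. 145. 424. 341.] bar end [[323. 179.]]
4 [222. 141. 424. 334.] bar end [[323. 180.]]
0 [221. 136. 425. 327.] bar end [[323. 182.]]
-4 [221. 133. 426. 319.] bar end [[323. 185.]]
[0.54298645 0.25666491 0.04632815] [-3.8 -2.3 15. ]
[(200, 263, 16, 19), (422, 254, 18, 33), (286, 253, 13, 29), (200, 232, 14, 26), (219, 130, 208, 162), (200, 0, 240, 229)]
bar [(301, 164, 45, 182), (270, 98, 100, 45)]
32 [221. 178. 424. 387.] bar end [[322. 182.]]
16 [221. 156. 424. 358.] bar end [[322. 179.]]
8 [220. 146. 424. 344.] bar end [[322. 180.]]
4 [220. 141. 425. 336.] bar end [[322. 181.]]
0 [219. 137. 425. 329.] bar end [[322. 184.]]
-4 [218. 133. 426. 322.] bar end [[322. 186.]]
```

>>> jog_arm(
  motion=[
    {"x": -2,"y": 0.5,"z": 2,"spin": 0,"fingers": 1},
    {"x": -4,"y": 0.5,"z": 4,"spin": 0,"fingers": 1},
    {"x": -6,"y": 0.5,"z": 6,"spin": 0,"fingers": 1},
    {"x": -6,"y": 0.5,"z": 6,"spin": 0,"fingers": 1},
  ],
)

```text
clock: 13.32
eef_pos: [0.5431, 0.2567, 0.0462]
tool_rot: [-0.001, 1.0, 0.0, -0.003]
ft_force: [-29.7, -10.3, 56.8]
grip_width: 0.0171
grasp_force: 71.2
```

```bash
python3 wt.py 12; python3 tilt.py 12
```

```text
[0.54314543 0.25668285 0.04624414] [-28.6  -9.1  55.7]
[(200, 263, 16, 19), (423, 255, 17, 32), (285, 253, 14, 29), (200, 232, 14, 30), (219, 130, 208, 162), (200, 0, 240, 229)]
bar [(301, 164, 45, 182), (270, 99, 100, 44)]
32 [220. 178. 424. 388.] bar end [[322. 182.]]
16 [221. 156. 424. 359.] bar end [[322. 178.]]
8 [220. 146. 424. 344.] bar end [[322. 180.]]
4 [220. 141. 425. 337.] bar end [[322. 181.]]
0 [219. 137. 425. 330.] bar end [[322. 183.]]
-4 [218. 133. 426. 323.] bar end [[322. 186.]]
13.475 [0.54314436 0.2566929  0.04623269] [-0.001  1.     0.    -0.003] [-29.1  -9.4  55.9] 0.017203900827481435
scene flange [399 183  22  23]
top flange [190 195  70  23]
32 [[382.0, 191.0, 424.0, 201.0], [192.0, 211.0, 236.0, 250.0]]
24 [[381.0, 189.0, 424.0, 203.0], [192.0, 212.0, 236.0, 253.0]]
16 [[381.0, 185.0, 423.0, 205.0], [192.0, 213.0, 236.0, 256.0]]
8 [[380.0, 182.0, 422.0, 206.0], [192.0, 214.0, 236.0, 258.0]]
0 [[380.0, 179.0, 421.0, 207.0], [192.0, 216.0, 236.0, 260.0]]
```

>>> jog_arm(
  motion=[
    {"x": 4,"y": -0.5,"z": -5,"spin": 0,"fingers": 1},
    {"x": 7,"y": -0.5,"z": -8,"spin": 0,"fingers": 1},
    {"x": 8,"y": -0.5,"z": -8.5,"spin": 0,"fingers": 1},
    {"x": 8,"y": -0.5,"z": -8.5,"spin": 0,"fingers": 1},
  ],
)

```text
clock: 13.98
eef_pos: [0.5416, 0.257, 0.0464]
tool_rot: [-0.0, 1.0, 0.0, 0.001]
ft_force: [2.3, -0.5, 7.7]
grip_width: 0.0171
grasp_force: 64.1
```

```bash
python3 wt.py 13 | head -4; python3 - <<'E'
from h import *
s=readout.get_obs();eef=s['eef_pos'];c=load('w13');p=c['pixels'].astype(int)
m=((p.min(2)>100)&(p.max(2)-p.min(2)<30)).astype(np.uint8)[120:235]
m=cv2.morphologyEx(m,cv2.MORPH_OPEN,np.ones((3,3)))
for z in (.036,):
  for r in (140,150,160,175,190,205,215):
    u=np.nonzero(m[r-120,205:440])[0]+205; A=onz(c,(u.min(),r),z);B=onz(c,(u.max(),r),z); h=(B[1]-A[1])/2; 
    print(r,u.min(),u.max(),'ymid',(A[1]+B[1])/2,'cx if r=56:',A[0]+np.sqrt(max(0,.056**2-h*h)), 'h',h)
print(eef)
E
```

```text
[0.54154234 0.25701818 0.04641566] [-0.5 -1.   8.3]
[(200, 265, 16, 18), (423, 254, 17, 33), (285, 254, 14, 28), (200, 234, 14, 25), (219, 130, 208, 162), (200, 0, 240, 201)]
bar [(301, 164, 49, 182), (270, 101, 100, 42)]
32 [221. 178. 424. 387.] bar end [[322. 182.]]
140 205 439 ymid 0.2568881585223417 cx if r=56: 0.48243511130681116 h 0.057143797488145326
150 205 439 ymid 0.25688379856287213 cx if r=56: 0.48726968632390016 h 0.05764644859251364
160 205 439 ymid 0.25687936351252266 cx if r=56: 0.4921900465246837 h 0.05815802106113872
175 205 439 ymid 0.25687256584661333 cx if r=56: 0.4997364960671254 h 0.058942633890916724
190 206 418 ymid 0.25175614896952936 cx if r=56: 0.521844561231946 h 0.05412886349922705
205 222 423 ymid 0.257113048653972 cx if r=56: 0.5361603881893607 h 0.052034321414221124
215 205 425 ymid 0.2531935926778539 cx if r=56: 0.5208927057530741 h 0.0574823526116687
[0.54154234 0.25701818 0.04641566]
```

```bash
python3 - <<'E'
from h import *
c=load('w13'); print('bar cx',onz(c,(323,164),.072)+[.04,0,0],'flange',onz(c,(323,130),.036)+[.056,0,0], onz(c,(219,225),.036),onz(c,(427,225),.036))
b=load('top0');t=grab('top','t14')
d=np.abs(t['pixels'].astype(int)-b['pixels']).max(2)[195:285,170:265]; 
p=t['pixels'][185:300,160:270].astype(int)
hsv=cv2.cvtColor(t['pixels'],cv2.COLOR_RGB2HSV)[185:300,160:270]
m=((p.min(2)>115)&(p.max(2)-p.min(2)<25)).astype(np.uint8)
for r in range(0,115,5): print(185+r,''.join('#' if v else '.' for v in m[r,::2]))
E
```

```text
bar cx [0.52889245 0.25730061 0.072     ] flange [0.5337059  0.25736245 0.036     ] [0.52643515 0.20251174 0.036     ] [0.52650067 0.31223333 0.036     ]
185 .......................................................
190 ...#.....#..#.....##.....##..#..............#.........#
195 #..#.#....................#................#...........
200 ##....#..........#.....................................
205 ......................#.........................#......
210 .#.#..#...........#....................................
215 .......................................................
220 .........................#######.......................
225 ...#.........................######....................
230 ...#...................................................
235 .#.##..#.............................#.................
240 .##.###.....##......................##..............#..
245 ....#####......................#######.................
250 .#....#####...........##.........####..................
255 ........#.###.......####.....######....................
260 ..#...#.#.##.#.........########........................
265 ..#.#..#....#.#...........................#............
270 ..##......#...##.....................#...............#.
275 ..#...#....#...##............#...............#.........
280 ...............###........#.....................#......
285 .#......#.....#.###........#................#..###...#.
290 .#........#...#..###...................................
295 ................#.##.......................#.........##
```

>>> jog_arm(
  motion=[
    {"x": 0,"y": 0,"z": -4,"spin": 0,"fingers": 1},
    {"x": -2,"y": 0,"z": -7,"spin": 0,"fingers": 1},
    {"x": -4,"y": 0,"z": -7,"spin": 0,"fingers": 1},
    {"x": -4,"y": 0,"z": -5,"spin": 0,"fingers": 1},
    {"x": -4,"y": 0,"z": -3,"spin": 0,"fingers": 1},
    {"x": -4,"y": 0,"z": -1,"spin": 0,"fingers": 1},
    {"x": -4,"y": 0,"z": 0,"spin": 0,"fingers": 1},
  ],
)

```text
clock: 14.95
eef_pos: [0.544, 0.2566, 0.0463]
tool_rot: [-0.0, 1.0, 0.0, 0.0]
ft_force: [-2.7, -2.0, 8.7]
grip_width: 0.0168
grasp_force: 64.1
```

```bash
python3 wt.py 15 | head -3; python3 - <<'E'
from h import *
c=load('w15'); print([onz(c,(323,r),.036)[0] for r in (128,130,132,162,164,166)])
E
```

```text
[0.54392642 0.2565649  0.04639012] [-1.1 -1.9  3.1]
[(200, 262, 17, 19), (422, 254, 18, 33), (285, 253, 14, 29), (200, 231, 14, 25), (219, 130, 208, 162), (200, 0, 240, 227)]
bar [(301, 164, 44, 182), (270, 97, 100, 46)]
[np.float64(0.4791594650372454), np.float64(0.48010056904262094), np.float64(0.4810449017202186), np.float64(0.4956089291685498), np.float64(0.49660726446979725), np.float64(0.49760912766591486)]
```

>>> jog_arm(
  motion=[
    {"x": 0,"y": 0,"z": -1,"spin": 0,"fingers": 0.4},
    {"x": 0,"y": 0,"z": -1,"spin": 0,"fingers": 0.1},
    {"x": 0,"y": 0,"z": -1,"spin": 0,"fingers": -0.2},
    {"x": 0,"y": 0,"z": -1,"spin": 0,"fingers": -0.5},
    {"x": 0,"y": 0,"z": -20,"spin": 0,"fingers": -0.5},
    {"x": 0,"y": 0,"z": -60,"spin": 0,"fingers": -0.5},
    {"x": 0,"y": 0,"z": -120,"spin": 0,"fingers": -0.5},
    {"x": 0,"y": 0,"z": -160,"spin": 0,"fingers": -0.5},
  ],
)

```text
clock: 16.0
eef_pos: [0.5447, 0.257, 0.2085]
tool_rot: [-0.0, 1.0, 0.001, 0.001]
ft_force: [1.3, 1.5, -0.7]
grip_width: 0.0637
grasp_force: 0.0
```

>>> jog_arm(
  motion=[
    {"x": 120,"y": 0,"z": -100,"spin": 0,"fingers": -0.5},
    {"x": 150,"y": 0,"z": -100,"spin": 0,"fingers": -0.5},
    {"x": 200,"y": 0,"z": -100,"spin": 0,"fingers": -0.5},
    {"x": 200,"y": 0,"z": -100,"spin": 0,"fingers": -0.5},
    {"x": 200,"y": 0,"z": -100,"spin": 0,"fingers": -0.5},
  ],
)

```text
clock: 16.62
eef_pos: [0.3424, 0.2568, 0.3073]
tool_rot: [-0.002, 1.0, 0.001, 0.001]
ft_force: [0.9, 1.2, -0.1]
grip_width: 0.0643
grasp_force: 0.0
```

```bash
python3 - <<'E'
from h import *
c=grab('top','t16');sc=grab('scene','s16');b=load('top0');s=readout.get_obs();print(s['clock'],s['eef_pos'],s['ft_force'].round(1))
p=c['pixels'][195:285,170:265].astype(int)
m=((p.min(2)>100)&(p.max(2)-p.min(2)<40)).astype(np.uint8); m=cv2.morphologyEx(m,cv2.MORPH_OPEN,np.ones((3,3)))
k=max(cv2.findContours(m,0,1)[0],key=cv2.contourArea);h=cv2.convexHull(k)+[170,195]
q=np.float32([onz(c,x,.036)[:2]*1000 for x in h[:,0]]);print('lid',cv2.minEnclosingCircle(q),cv2.fitEllipse(q))
hsv=cv2.cvtColor(c['pixels'],cv2.COLOR_RGB2HSV)[195:285,170:265]
m=((p[...,0]-p[...,2]>35)).astype(np.uint8)[30:60,25:75];k=max(cv2.findContours(m,0,1)[0],key=cv2.contourArea);print('bar',cv2.minAreaRect(k))
for nm,(x0,y0,x1,y1) in dict(notebook=(285,230,338,297),jar=(300,183,335,220),ink=(275,112,345,165)).items():
    print(nm,np.abs(c['pixels'][y0:y1,x0:x1].astype(int)-b['pixels'][y0:y1,x0:x1]).mean())
E
```

```text
16.725 [0.34427468 0.25679318 0.30579134] [0.9 0.  0.6]Traceback (most recent call last):
  File "<stdin>", line 6, in <module>
cv2.error: OpenCV(4.12.0) /io/opencv/modules/imgproc/src/shapedescr.cpp:361: error: (-201:Incorrect size of input array) There should be at least 5 points to fit the ellipse in function 'fitEllipseNoDirect'
```

```bash
python3 - <<'E'
from h import *
c=load('t16');b=load('top0')
p=c['pixels'][195:285,170:265].astype(int)
hsv=cv2.cvtColor(c['pixels'],cv2.COLOR_RGB2HSV)[195:285,170:265]
for r in range(0,90,4): print(195+r,''.join('#' if hsv[r,u,1]<40 and hsv[r,u,2]>135 else ('o' if hsv[r,u,1]>70 else '.') for u in range(0,95)))
for nm,(x0,y0,x1,y1) in dict(notebook=(285,230,338,297),jar=(300,183,335,220),ink=(275,112,345,165)).items():
    print(nm,np.abs(c['pixels'][y0:y1,x0:x1].astype(int)-b['pixels'][y0:y1,x0:x1]).mean())
E
```

```text
195 ...............................................................................................
199 ...............................................................................................
203 ...............................................................................................
207 ...............................................................................................
211 .......................................oooooooooooooooo........................................
215 ...............................oooooooooooooooooooooooooooooooo................................
219 ..........................ooooooooo.###################oooooooooooo............................
223 ......................oooooooo########.ooooooo..###########..ooooooooo.........................
227 ....................oooooo.###########oooooooooo###############.ooooooooo......................
231 ..................oooooo##############ooooooooo.#################ooooooooo.....................
235 ..................ooooo###############ooooooooo.########.#########.oooooooo....................

[... 571 characters left out ...]
............................
263 .............................ooooooooooooooooooooooooooooooooo.................................
267 .....................................oooooooooooooooo..........................................
271 ...............................................................................................
275 ...............................................................................................
279 ...............................................................................................
283 ...............................................................................................
notebook 3.783253543602741
jar 3.454054054054054
ink 3.4127583108715185
```

```bash
python3 -c "
from workcell import bot
print(bot.job_done())"
```

```text
the job is handed in; nothing more can be done
None
```

The canister is open: I turned the lid to the red marks, drew it out along the axis, and set it handle up about 2–3 mm from the middle of the cork mat. I handed it in at about 17 s with the gripper clear and the notebook, tea jar and inkstone unmoved; my first try, pushing the handle with shut fingers, jammed at up to about 79 N wrist force before I switched to turning it by closing the gripper on it.

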